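Close and lock a split candle mould with the pin of a gate-slot clamp

TASK

In the bench clamp on the candle-making table, close the two-part mould and lock it: push the upright steel pin along the long leg of its L-shaped slot until the mould halves meet, then push it sideways into the short leg, right to the end of the slot. Only push the pin, never pull it upward, and leave the cups, bottles and other things standing round the clamp where they are.

Things in the scene. Friction and masses are not known exactly. Their poses are not given: they have to be found in the camera images.
- clamp: Mould clamp, bolted down; place and yaw vary. x: closing direction, along the slot's long leg; y: locking direction, along the short leg; z up. Grey base x -130..182, y -50..85, 12 mm thick, origin on its underside. Near end: flat aluminium cover x -120..5, y -40..75, top 46 mm above the table, with the L slot, 21 mm wide. Far end: fixed mould half x 120..160, y -40..40, 87 mm high.
- pin_top (a point): Centre of the top face of the pin: an upright steel cylinder, 18 mm diameter, standing through the slot; top 96 mm above the table, 50 mm above the cover. 1.5 mm play to each side in the slot. Always upright; stays where it is left. Takes about 3 N (long leg) or 2 N (short leg) to push; firm stops at the ends.
- slot_start (a point): Fixed point on the clamp, level with the cover's top: the pin's axis when the mould is fully open (outer end of the long leg).
- slot_corner (a point): Fixed point, level with the cover's top: the pin's axis at the corner of the L, mould halves touching; 70 mm from slot_start along the clamp's +x.
- slot_end (a point): Fixed point, level with the cover's top: the pin's axis at the closed end of the short leg, locked; 45 mm from slot_corner along the clamp's +y.
- carriage (a joint): Position of the pin and the moving mould half along the long leg, m: 0 open (pin at slot_start), 0.070 closed. The moving half is an aluminium block 40 x 80 mm, 87 mm high; its back is 100 mm ahead of the carriage's pin line. Starts between 0 and 0.02.
- cross (a joint): Position of the pin along the short leg, m: 0 in line with the long leg, 0.045 at slot_end. Only at the corner can it leave 0.
- pin (a joint): How far the pin has been pulled up, m: 0 is its normal height; a spring and its weight hold it down with about 4 N. It should stay down.
- cup: Lilac ceramic cup, 76 mm across, 75 mm high, near the clamp. It stands upright on the table, loose; origin at the centre of its underside. Not part of the job.
- tin: Round metal candle tin with lid, 70 mm across, 42 mm high, near the clamp. It stands upright on the table, loose; origin at the centre of its underside. Not part of the job.
- beaker: Glass beaker, 72 mm across, 95 mm high, near the clamp. It stands upright on the table, loose; origin at the centre of its underside. Not part of the job.
- amber: Amber glass bottle with black cap, 48 mm across, 105 mm high, near the clamp. It stands upright on the table, loose; origin at the centre of its underside. Not part of the job.
- flask: Metal bottle with black cap, 74 mm across, 190 mm high, at the right of the table. It stands upright on the table, loose; origin at the centre of its underside. Not part of the job.
- stickjar: Glass jar of wooden stir sticks, 68 mm across, sticks to about 150 mm high, at the left. It stands upright on the table, loose; origin at the centre of its underside. Not part of the job.
- candle: Cream pillar candle, 60 mm across, 85 mm high, at the left. It stands upright on the table, loose; origin at the centre of its underside. Not part of the job.

How it is judged:
By the outcome, as a careful person would: the job done as asked, in the order asked, and still so for the second after the job is handed in, with the robot touching nothing.
It also fails if it takes over 46 s, if anything falls off the work surface, if the arm or the gripper's body presses on something with over 40 N, if the wrist force passes 120 N, or if a joint passes its speed limit or range.

ROBOT

A 7-joint arm with a two-finger parallel gripper is mounted at the origin on the work surface. World frame = base frame: x ahead of the robot, y to its left, z up, the work surface at z = 0. Lengths are in mm, angles in rad, forces in N, time in s.
With the tool pointing down it reaches from about 400 to 850 mm from the base axis. Payload 10.4 kg.
Tool frame: the origin (TCP) lies midway between the tips of the shut fingers; the grasp point (between the pads) lies 19 mm behind it (r.pinch_z is the distance from the TCP to the grasp point, in mm); z points along the fingers, y is the line along which they close (so a half turn about z gives the same grasp; the last joint's range is limited). The gripper opens to 87 mm and grips with 3 to 60 N. Pads are 19 mm wide; open, the fingers measure 117 mm over their backs; the gripper's body (75 mm by 190 mm) begins 51 mm behind the grasp point.
Start: joints at [1.235, 0.332, -0.065, 1.46, 0.022, 1.35, -0.088], TCP at [192.349, -594.688, 222.576] pointing down, gripper open.
Joint ranges: [-2.6, 2.6], [-0.5, 2.12], [-1.47, 1.34], [0.16, 2.42], [-1.27, 4.41], [0.06, 2.06], [-2.6, 2.6]. Speed limits (rad/s): [2.22, 2.22, 2.79, 2.79, 3.14, 3.14, 3.14].

INTERFACE

Orientations are given as a rotation vector (axis times angle).
In Python, from workcell import r gives the robot as it stands.
- The arm moves only by the tool play_rows, never from a script. Its argument "deltas" is one flat list of numbers, 6 for each row, row after row: the shift along the world's x, y, z as a fraction of full scale, then the turn, a rotation vector about the world's x, y, z as a fraction of full scale. A call has 1 to 5 rows; each row shifts and turns the commanded pose from where the row before left it; what a row does not reach is not made up. Full scale, the value 1, is 0.025 m for a shift and pi rad for a turn. A row lasts 1/10 s, in which the tool goes at most 50 mm and 8.59 degrees, less where a joint would pass 70% of its speed; a pose out of reach is approached as far as the arm can. A call with a number of a shift or a turn outside -1 to 1 is refused whole. A call with a gripper value outside its range is refused whole. "gripper" is the opening, from -1 (shut) to 1 (fully open), set as the call begins (left out, the last holds). The fingers move at their own pace and stop on an object; the grip force is fixed at half the most. Time passes only in rows, so rows that do not move let the fingers close. It gives the time, the measured TCP pose, the force, the opening and the grip force at its end, in the units of the state.
- r.state(): the state, without advancing time (a new reading comes with each control period).
- r.camera(name): name is "side" or "top"; returns a dict with "color" (384x512x3 uint8, red, green, blue), "mtx" (3x3 intrinsics, pixels), "k1" (the pictures are not rectified: a ray, as slopes to the right and down, at radius r is drawn at 1 + k1 r^2 times it, then the intrinsics apply), "extrinsics" (4x4, takes a point from camera to world coordinates). Camera axes: x right, y up, looking along -z (the intrinsics and any distortion apply to the point x, -y, -z); pixel columns grow to the right and rows downward; lengths in mm; the calibration is good to about 2 mm. A picture is of the moment at which its call begins. There is no depth.
- r.sign_off(): hands the job in; it is judged then, once.
Trained networks look in a picture, given as the dict that the camera call returned (one of the last four; its "shot" number tells which), for a name from the list of things; names that differ only in an ending like _2 or _b are one class to them, and where a whole thing is asked for, a point or a joint stands for the part that bears it (a point fixed in the world has none). Each returns a list of dicts, best first, with "conf" (0 to 1); they miss things now and then, are a little off and sometimes report something else, mostly with a low value. They report only what shows in the picture. A call takes as long as a camera call.
- r.silhouettes(picture, target): "mask" (384x512 bool, what is visible of it) and "xy" ([column, row] in pixels, amid what is visible of it).
The state is a dict: "time": time; "joints": joint angles; "qd": joint speeds; "joint_torque": joint torques, N m; "ee_pos": TCP position; "orientation": TCP orientation; "ft_force": force on the tool from outside, world axes, zero at the start; "torque": the same for the moment, N m; "opening": finger opening in mm; "gripper_force": force on a finger pad.
Only numpy, scipy, OpenCV 4.12 (cv2) and the standard library are available. Lean on these libraries where they do the work, as an engineer would, in place of code of your own. Each camera call takes 0.05 s, during which the arm holds its last target. There are 200 camera calls.

## Working session

There is one attempt and no reset: what is moved stays moved. The work goes in short steps, Python scripts to look and compute and a tool call to move; the robot and the scene stay as the last step left them, time stands still between calls to the robot, and variables do not carry over. Pictures are saved under pics/ and viewed, at most 10 in all, crops included, and the job is handed in when it is done.

Besides the shell and the picture viewer there is one more tool, called after "Call:" as name(argument=value, ...) on one line, values as JSON. play_rows: Moves the arm, as the interface text tells. Its arguments: {"type":"object","properties":{"deltas":{"type":"array"},"gripper":{"type":"number"}},"required":["deltas"]}

```bash
mkdir -p pics
cat > h.py <<'E'
import numpy as np, cv2
from workcell import r
def ray(p,uv):
    K=np.array(p["mtx"]);d=np.array([(uv[0]-K[0,2])/K[0,0],(uv[1]-K[1,2])/K[1,1]])
    s=d.copy()
    for _ in range(20): s=d/(1+p["k1"]*(s@s))
    T=np.array(p["extrinsics"]);v=T[:3,:3]@np.array([s[0],-s[1],-1]);return T[:3,3],v/np.linalg.norm(v)
def atz(p,uv,z):
    o,v=ray(p,uv);return o+v*(z-o[2])/v[2]
def proj(p,X):
    T=np.array(p["extrinsics"]);c=T[:3,:3].T@(np.array(X)-T[:3,3]);s=np.array([c[0],-c[1]])/-c[2]
    s=s*(1+p["k1"]*(s@s));K=np.array(p["mtx"]);return np.array([K[0,0]*s[0]+K[0,2],K[1,1]*s[1]+K[1,2]])
def tri(a,ua,b,ub):
    o1,v1=ray(a,ua);o2,v2=ray(b,ub);t=np.linalg.lstsq(np.c_[v1,-v2],o2-o1,rcond=None)[0]
    A,B=o1+v1*t[0],o2+v2*t[1];return (A+B)/2,np.linalg.norm(A-B)
def save(p,n): cv2.imwrite(n,cv2.cvtColor(p["color"],cv2.COLOR_RGB2BGR))
E
python3 - <<'E'
from h import *
P={n:r.camera(n) for n in("top","side")}
for n,p in P.items():
    save(p,f"pics/{n}0.png");print(n,np.round(p["extrinsics"],2).tolist(),p["k1"],np.round(p["mtx"],1).tolist())
    for t in "clamp pin_top slot_start slot_corner slot_end carriage cup tin beaker amber flask stickjar candle".split():
        for d in r.silhouettes(p,t)[:2]:
            ys,xs=np.where(d["mask"]);print(n,t,round(d["conf"],2),np.round(d["xy"],1),[xs.min(),xs.max(),ys.min(),ys.max()],np.round(atz(p,d["xy"],50)[:2]))
print(r.state())
E
```

```text
top [[0.0, 0.98, -0.18, 371.76], [-1.0, 0.0, -0.0, -3.79], [-0.0, 0.18, 0.98, 1291.25], [0.0, 0.0, 0.0, 1.0]] -0.10442396966336684 [[392.1, 0.0, 254.7], [0.0, 392.1, 192.0], [0.0, 0.0, 1.0]]
top clamp 0.63 [222.7 196.3] [np.int64(192), np.int64(253), np.int64(146), np.int64(244)] [587. 101.]
top slot_start 0.77 [222.2 195.7] [np.int64(192), np.int64(254), np.int64(145), np.int64(245)] [589. 103.]
top slot_corner 0.93 [223.4 195.9] [np.int64(192), np.int64(254), np.int64(145), np.int64(246)] [588.  99.]
top slot_end 0.6 [223.7 194.8] [np.int64(192), np.int64(254), np.int64(145), np.int64(245)] [592.  98.]
top carriage 0.88 [229.5 194.2] [np.int64(212), np.int64(239), np.int64(178), np.int64(229)] [594.  80.]
top cup 0.76 [173.2 179.1] [np.int64(159), np.int64(182), np.int64(168), np.int64(192)] [643. 264.]
top tin 0.74 [179.8 238.9] [np.int64(169), np.int64(189), np.int64(228), np.int64(249)] [450. 235.]
top tin 0.51 [280.2 199.1] [np.int64(270), np.int64(294), np.int64(187), np.int64(211)] [578. -83.]
top amber 0.76 [260.1 154.7] [np.int64(253), np.int64(267), np.int64(146), np.int64
[... 2614 characters left out ...]
.]
{'time': 1.4, 'joints': array([ 1.23538787,  0.33218779, -0.06470684,  1.46008099,  0.02159584,
        1.34990027, -0.08848946]), 'qd': array([-0.00134985, -0.00012341,  0.00065434,  0.00115636, -0.00089488,
        0.00041083,  0.00219737]), 'joint_torque': array([ 2.58889158e-04, -6.23031521e+01,  2.46773375e-02, -3.90116251e+01,
       -6.10721041e-02,  3.16016888e-02,  1.97113775e-05]), 'ee_pos': array([ 192.36514005, -594.69212108,  222.59225796]), 'orientation': array([3.10313121e+00, 4.89369588e-01, 7.10737684e-05]), 'ft_force': array([0.37404346, 0.84444419, 0.0030967 ]), 'torque': array([-0.03729812,  0.04431596, -0.05005564]), 'gripper_force': 0.0, 'opening': 87.36523260900243}
```

Run:
```python
import cv2
a=cv2.imread("pics/top0.png")[130:265,150:310];b=cv2.imread("pics/side0.png")[145:235,195:315]
cv2.imwrite("pics/topc.png",cv2.resize(a,(704,594),interpolation=2))
cv2.imwrite("pics/sidec.png",cv2.resize(b,(792,594),interpolation=2))
```

```text
(no output)
```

View pics/topc.png

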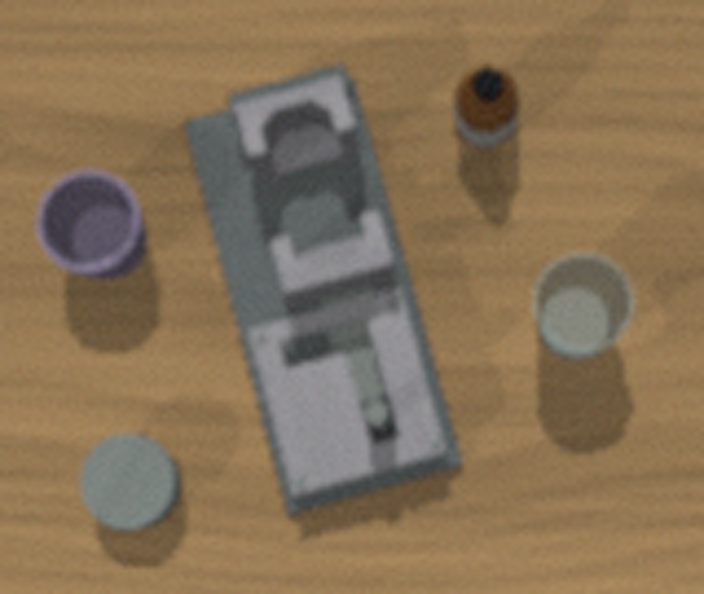

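View pics/sidec.png

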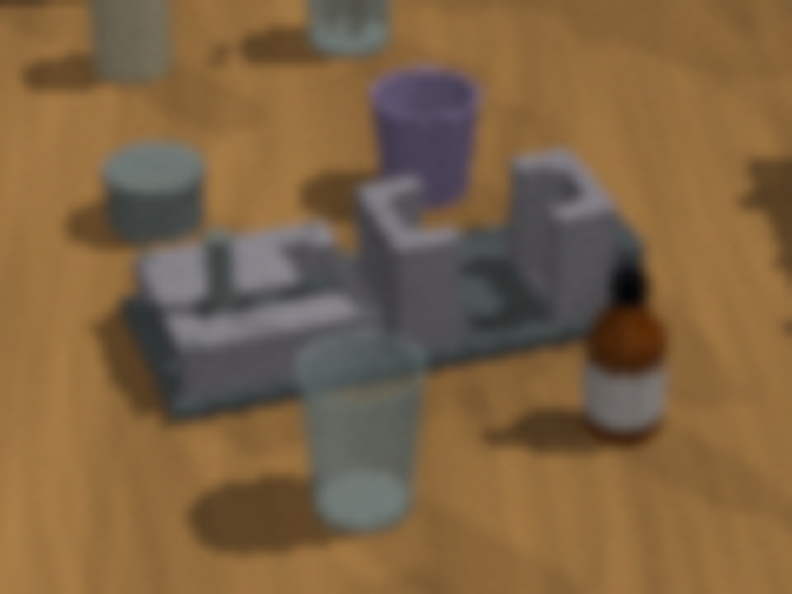

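Top crop: the clamp's closing direction runs up and slightly left, with the pin top at about (376,410). The base corners are at (187,122), (345,65), (460,465) and (290,512). The short leg goes left to about (295,350). The side crop has the pin top at about (218,238), and the beaker and amber bottle stand to the right of the clamp, clear of the pin.

```bash
cat > fit.py <<'E'
from h import *
from scipy.optimize import least_squares
P={n:r.camera(n) for n in("top","side")}
T=lambda u,v:(150+u/4.4,130+v/4.4); S=lambda u,v:(195+u/6.6,145+v/6.6)
X,e=tri(P["top"],T(376,410),P["side"],S(218,238));print("pin",X.round(1),e)
obs=[("top",T(187,122),(182,85,12)),("top",T(345,65),(182,-50,12)),("top",T(460,465),(-130,-50,12)),("top",T(290,512),(-130,85,12)),
("top",T(247,330),(5,75,46)),("top",T(233,97),(160,40,87)),("top",T(340,70),(160,-40,87)),
("side",S(175,418),(-130,-50,12)),("side",S(122,300),(-130,85,12)),("side",S(140,258),(-120,75,46)),("side",S(180,340),(-120,-40,46)),("side",S(575,150),(160,40,87)),("side",S(615,208),(160,-40,87))]
def W(q,c):
    a=q[2];return np.array([q[0]+c[0]*np.cos(a)-c[1]*np.sin(a),q[1]+c[0]*np.sin(a)+c[1]*np.cos(a),c[2]])
f=lambda q:np.concatenate([proj(P[n],W(q,c))-u for n,u,c in obs])
s=least_squares(f,[500,75,.25],loss="soft_l1");q=s.x;print("clamp",q.round(3));print(f(q).reshape(-1,2).round(1).tolist())
R=np.array([[np.cos(q[2]),np.sin(q[2])],[-np.sin(q[2]),np.cos(q[2])]])
print("pin in clamp",(R@(X[:2]-q[:2])).round(1))
for n,z in(("top",96),("side",96)):
    x=atz(P[n],T(376,410) if n=="top" else S(218,238),z);print(n,x.round(1),(R@(x[:2]-q[:2])).round(1))
for n,uv,z in(("cup",T(92,222),75),("tin",T(130,480),42),("beaker",T(583,303),95),("amber",T(488,83),105)):
    x=atz(P["top"],uv,z);print(n,x.round(),(R@(x[:2]-q[:2])).round())
E
python3 fit.py
```

```text
pin [494.3  57.1  91.4] 3.176262015293034
clamp [5.76414e+02 8.01350e+01 2.81000e-01]
[[-0.9, -0.6], [1.6, 1.7], [0.8, -0.6], [-0.5, 0.1], [0.3, -0.5], [0.3, 1.4], [0.1, 0.8], [0.5, -1.7], [-0.1, -1.1], [-0.4, -0.9], [1.0, 1.1], [-0.5, -0.8], [1.3, -0.6]]
pin in clamp [-85.3   0.7]
top [495.4  57.1  96. ] [-84.2   0.3]
side [492.9  49.1  96. ] [-88.9  -6.7]
cup [633. 266.  75.] [106. 162.]
tin [449. 238.  42.] [-78. 187.]
beaker [571. -88.  95.] [ -52. -160.]
amber [729. -21. 105.] [ 118. -139.]
```

Call:
play_rows(deltas=[0.8,1,0,0,0,0,0.8,1,0,0,0,0,0.8,1,0,0,0,0,0.8,1,0,0,0,0,0.8,1,0,0,0,0], gripper=-1)

```text
time: 2.0
ee_pos: [293.0, -468.6, 222.7]
orientation: [3.103, 0.489, 0.0]
ft_force: [-0.1, 0.5, 0.7]
opening: 55.1
gripper_force: 0.0
```

Call:
play_rows(deltas=[0.8,1,0,0,0,0,0.8,1,0,0,0,0,0.8,1,0,0,0,0,0.8,1,0,0,0,0,0.8,1,0,0,0,0])

```text
time: 2.5
ee_pos: [393.0, -343.6, 222.7]
orientation: [3.103, 0.489, 0.0]
ft_force: [0.7, -0.3, -0.3]
opening: 15.2
gripper_force: 0.0
```

Call:
play_rows(deltas=[0.2,1,0,0,0,0,0.2,1,0,0,0,0,0.2,1,0,0,0,0,0.2,1,0,0,0,0,0.2,1,0,0,0,0])

```text
time: 3.0
ee_pos: [417.5, -218.7, 222.7]
orientation: [3.103, 0.489, 0.0]
ft_force: [0.3, -0.8, -0.2]
opening: 0.5
gripper_force: 0.0
```

Call:
play_rows(deltas=[0.2,1,0,0,0,0,0.2,1,0,0,0,0,0.2,1,0,0,0,0,0.2,1,0,0,0,0,0.2,1,0,0,0,0])

```text
time: 3.5
ee_pos: [442.5, -93.6, 222.8]
orientation: [3.103, 0.489, 0.001]
ft_force: [-0.3, 0.5, -0.5]
opening: 0.4
gripper_force: 0.0
```

Call:
play_rows(deltas=[0.1,1,-0.2,0,0,-0.01,0.1,1,-0.2,0,0,0,0.1,1,-0.2,0,0,0,0.1,1,-0.2,0,0,0,0.1,1,-0.2,0,0,0])

```text
time: 4.0
ee_pos: [454.9, 31.3, 197.6]
orientation: [3.11, 0.44, 0.001]
ft_force: [0.4, -0.1, 0.3]
opening: 0.2
gripper_force: 0.0
```

Call:
play_rows(deltas=[0,0.56,-1,0,0,0,0,0,-0.92,0,0,0,0,0,0,0,0,0])

```text
time: 4.3
ee_pos: [453.1, 44.4, 147.3]
orientation: [-3.11, -0.442, 0.007]
ft_force: [0.1, -0.3, 0.2]
opening: 0.2
gripper_force: 0.0
```

Run:
```python
from h import *
for n,(y0,y1,x0,x1) in {"top":(150,240,180,300),"side":(130,220,185,305)}.items():
    p=r.camera(n);save(p,f"pics/{n}1.png");a=cv2.imread(f"pics/{n}1.png")[y0:y1,x0:x1];cv2.imwrite(f"pics/{n}1c.png",cv2.resize(a,(792,594),interpolation=2))
    print(n,proj(p,r.state()["ee_pos"]))
```

```text
top [238.80734279 235.48728502]
side [217.49510504 170.02232656]
```

View pics/side1c.png

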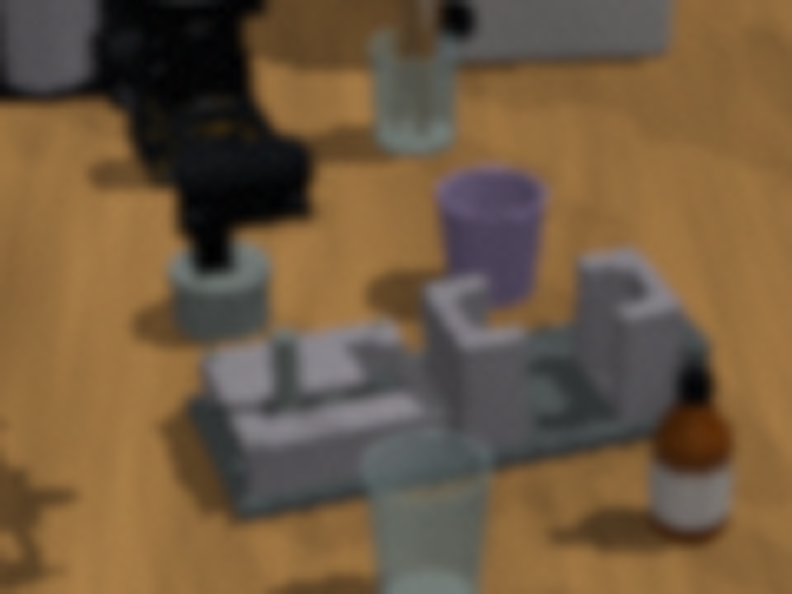

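Side crop: the fingertips are at (212,265), where the projection puts them. The pin is ahead at (285,335), unchanged, and the way down is free. Next I lower to z = 60 behind the pin and push along (0.961, 0.277).

Call:
play_rows(deltas=[0,0,-1,0,0,0,0,0,-1,0,0,0,0,0,-1,0,0,0,0,0,-0.5,0,0,0,0,0,0,0,0,0])

```text
time: 4.9
ee_pos: [454.6, 43.9, 61.8]
orientation: [-3.11, -0.439, 0.002]
ft_force: [0.3, 0.5, -0.1]
opening: 0.5
gripper_force: 0.0
```

Call:
play_rows(deltas=[0.2,0.058,0,0,0,0,0.2,0.058,0,0,0,0,0.2,0.058,0,0,0,0,0.2,0.058,0,0,0,0,0.2,0.058,0,0,0,0])

```text
time: 5.4
ee_pos: [480.0, 51.6, 62.2]
orientation: [3.11, 0.441, -0.001]
ft_force: [-2.1, -0.1, 2.0]
opening: 0.8
gripper_force: 1.5
```

Call:
play_rows(deltas=[0.2,0.058,0,0,0,0,0.2,0.058,0,0,0,0,0.2,0.058,0,0,0,0,0.2,0.058,0,0,0,0,0.2,0.058,0,0,0,0])

```text
time: 5.9
ee_pos: [505.2, 58.9, 62.0]
orientation: [3.11, 0.441, -0.0]
ft_force: [-3.5, 0.3, 3.1]
opening: 0.5
gripper_force: 1.8
```

Call:
play_rows(deltas=[0.2,0.058,0,0,0,0,0.2,0.058,0,0,0,0,0.2,0.058,0,0,0,0,0.2,0.058,0,0,0,0,0,0,0,0,0,0])

```text
time: 6.4
ee_pos: [525.8, 65.0, 62.1]
orientation: [-3.11, -0.441, -0.002]
ft_force: [0.0, -0.1, 0.0]
opening: 0.3
gripper_force: 0.0
```

Run:
```python
from h import *
for n,(y0,y1,x0,x1) in {"top":(150,240,180,300),"side":(130,220,185,305)}.items():
    p=r.camera(n);save(p,f"pics/{n}2.png");a=cv2.imread(f"pics/{n}2.png")[y0:y1,x0:x1];cv2.imwrite(f"pics/{n}2c.png",cv2.resize(a,(792,594),interpolation=2))
print(r.state()["ft_force"])
```

```text
[-0.24474359  0.74271007  0.6178085 ]
```

View pics/side2c.png

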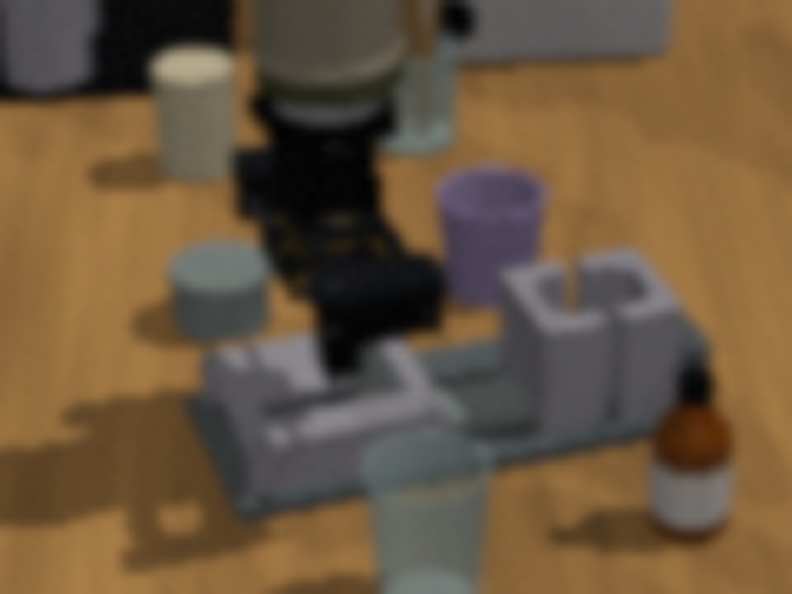

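Side crop: the moving half is nearly against the fixed half, with only a narrow gap left near (612,320). I continue gently until the stop.

Call:
play_rows(deltas=[0.1,0.029,0,0,0,0,0.1,0.029,0,0,0,0,0.1,0.029,0,0,0,0])

```text
time: 6.8
ee_pos: [532.2, 66.7, 62.0]
orientation: [3.11, 0.44, -0.001]
ft_force: [-2.7, -0.0, 1.8]
opening: 0.3
gripper_force: 1.5
```

Call:
play_rows(deltas=[0.08,0.022,0,0,0,0,0.08,0.022,0,0,0,0])

```text
time: 7.0
ee_pos: [536.4, 67.9, 62.0]
orientation: [3.11, 0.441, -0.0]
ft_force: [-3.3, -0.4, 1.4]
opening: 0.4
gripper_force: 1.5
```

Call:
play_rows(deltas=[0.08,0.022,0,0,0,0,0.06,0.016,0,0,0,0])

```text
time: 7.2
ee_pos: [538.5, 68.5, 61.9]
orientation: [3.11, 0.44, -0.006]
ft_force: [-14.7, -3.8, 12.3]
opening: 0.4
gripper_force: 7.5
```

Call:
play_rows(deltas=[0.06,0.016,0,0,0,0])

```text
time: 7.3
ee_pos: [539.0, 68.6, 61.9]
orientation: [3.109, 0.44, -0.009]
ft_force: [-20.2, -4.3, 17.7]
opening: 0.8
gripper_force: 10.6
```

Call:
play_rows(deltas=[0.06,0.016,0,0,0,0])

```text
time: 7.4
ee_pos: [539.4, 68.7, 61.8]
orientation: [3.109, 0.44, -0.013]
ft_force: [-25.9, -6.4, 22.4]
opening: 0.4
gripper_force: 13.6
```

Firm stop reached, so the halves have met. I go round to the pin's −y side.

Call:
play_rows(deltas=[-0.58,-0.166,0,0,0,0,-0.58,-0.166,0,0,0,0,0.2,-0.69,0,0,0,0,0.2,-0.69,0,0,0,0,0,0,0,0,0,0])

```text
time: 7.9
ee_pos: [525.1, 24.3, 62.3]
orientation: [3.11, 0.435, 0.002]
ft_force: [0.6, -0.8, -0.4]
opening: 0.6
gripper_force: 0.0
```

Call:
play_rows(deltas=[0.56,0.16,0,0,0,0,0.56,0.16,0,0,0,0,0.56,0.16,0,0,0,0,0,0,0,0,0,0])

```text
time: 8.3
ee_pos: [567.3, 40.6, 62.2]
orientation: [-3.109, -0.442, -0.003]
ft_force: [0.2, 0.1, -0.8]
opening: 0.6
gripper_force: 0.0
```

Run:
```python
from h import *
s=r.state();d=s["ee_pos"][:2]-[576.4,80.1];c,q=np.cos(.281),np.sin(.281);print(s["ee_pos"],s["ft_force"],d@[c,q],d@[-q,c])
for n,(y0,y1,x0,x1) in {"side":(140,215,200,300)}.items():
    p=r.camera(n);save(p,f"pics/{n}3.png");a=cv2.imread(f"pics/{n}3.png")[y0:y1,x0:x1];cv2.imwrite(f"pics/{n}3c.png",cv2.resize(a,(792,594),interpolation=2))
```

```text
[567.30217259  40.58846142  62.23659902] [ 0.15335652  0.14647495 -0.75819208] -19.698202085742185 -35.438862557147885
```

View pics/side3c.png

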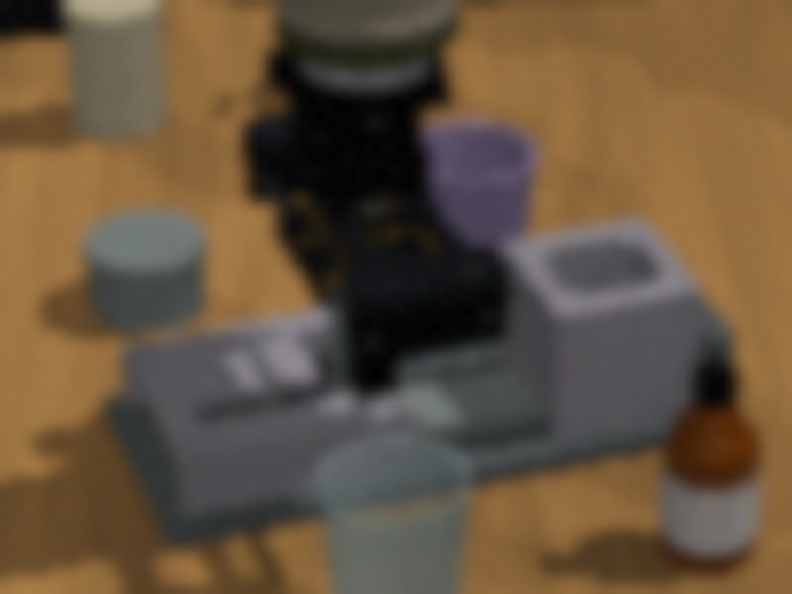

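Side crop: the mould is closed with no gap. The finger at (375,360) is in front of the pin at (340,320), on its −y side. I push along +y.

Call:
play_rows(deltas=[-0.056,0.192,0,0,0,0,-0.056,0.192,0,0,0,0,-0.056,0.192,0,0,0,0,-0.056,0.192,0,0,0,0])

```text
time: 8.75
ee_pos: [560.0, 58.1, 62.2]
orientation: [3.11, 0.44, 0.0]
ft_force: [0.6, -2.0, 0.2]
opening: 0.5
gripper_force: 1.1
```

Call:
play_rows(deltas=[-0.056,0.192,0,0,0,0,-0.056,0.192,0,0,0,0,-0.056,0.192,0,0,0,0,-0.056,0.192,0,0,0,0])

```text
time: 9.15
ee_pos: [554.5, 77.5, 62.1]
orientation: [3.11, 0.44, -0.0]
ft_force: [-0.1, -2.2, 0.6]
opening: 0.5
gripper_force: 1.2
```

Call:
play_rows(deltas=[-0.045,0.154,0,0,0,0,-0.045,0.154,0,0,0,0,-0.045,0.154,0,0,0,0])

```text
time: 9.45
ee_pos: [551.2, 89.1, 62.1]
orientation: [3.11, 0.44, 0.0]
ft_force: [-0.9, -1.7, 0.7]
opening: 0.1
gripper_force: 1.1
```

Call:
play_rows(deltas=[-0.022,0.077,0,0,0,0,-0.022,0.077,0,0,0,0])

```text
time: 9.65
ee_pos: [550.1, 92.8, 62.1]
orientation: [3.11, 0.441, 0.0]
ft_force: [0.1, -1.7, 0.8]
opening: 0.5
gripper_force: 1.1
```

Call:
play_rows(deltas=[-0.022,0.077,0,0,0,0])

```text
time: 9.75
ee_pos: [549.6, 94.6, 62.1]
orientation: [3.11, 0.44, 0.0]
ft_force: [0.5, -2.1, 0.2]
opening: 0.4
gripper_force: 1.1
```

Call:
play_rows(deltas=[-0.022,0.077,0,0,0,0,-0.022,0.077,0,0,0,0])

```text
time: 9.95
ee_pos: [548.5, 98.4, 62.1]
orientation: [3.11, 0.44, 0.0]
ft_force: [0.0, -4.9, 0.9]
opening: 0.5
gripper_force: 2.5
```

Call:
play_rows(deltas=[-0.022,0.077,0,0,0,0])

```text
time: 10.05
ee_pos: [548.3, 99.3, 62.1]
orientation: [3.109, 0.439, 0.0]
ft_force: [1.9, -9.5, 2.0]
opening: 0.4
gripper_force: 4.5
```

Call:
play_rows(deltas=[-0.022,0.077,0,0,0,0])

```text
time: 10.15
ee_pos: [548.1, 100.0, 62.2]
orientation: [3.108, 0.437, 0.001]
ft_force: [2.3, -12.6, 3.0]
opening: 0.1
gripper_force: 6.3
```

Call:
play_rows(deltas=[-0.03,0.1,0,0,0,0,0,0,0,0,0,0])

```text
time: 10.35
ee_pos: [547.9, 100.6, 62.3]
orientation: [3.106, 0.435, 0.001]
ft_force: [2.6, -15.4, 2.7]
opening: 0.2
gripper_force: 7.7
```

Call:
play_rows(deltas=[0.2,-0.7,0,0,0,0,0.2,-0.7,0,0,0,0,0,0,1,0,0,0,0,0,1,0,0,0,0,0,1,0,0,0])

```text
time: 10.85
ee_pos: [556.5, 70.5, 137.9]
orientation: [-3.109, -0.441, 0.0]
ft_force: [0.2, -0.4, 1.4]
opening: 0.1
gripper_force: 0.0
```

Call:
play_rows(deltas=[-0.8,-0.9,0.8,0,0,0,-0.8,-0.9,0.8,0,0,0,-0.8,-0.9,0,0,0,0,-0.3,-1,0,0,0,0,0,-1,0,0,0,0])

```text
time: 11.35
ee_pos: [488.4, -48.0, 177.5]
orientation: [3.11, 0.442, 0.001]
ft_force: [0.6, -0.0, -0.4]
opening: 0.4
gripper_force: 0.0
```

Call:
play_rows(deltas=[0,-1,0,0,0,0,0,-1,0,0,0,0,0,-1,0,0,0,0,0,-1,0,0,0,0,0,0,0,0,0,0])

```text
time: 11.85
ee_pos: [488.8, -150.8, 176.8]
orientation: [3.111, 0.434, -0.0]
ft_force: [0.0, -0.4, -0.1]
opening: 0.5
gripper_force: 0.0
```

Run:
```python
from h import *
I=[]
c,q=np.cos(.281),np.sin(.281)
for n,(y0,y1,x0,x1) in {"top":(140,240,160,260),"side":(140,215,200,300)}.items():
    p=r.camera(n);save(p,f"pics/{n}4.png");a=cv2.imread(f"pics/{n}4.png")[y0:y1,x0:x1];I.append(cv2.resize(a,(400,400*(y1-y0)//(x1-x0)),interpolation=2))
    w=np.array([576.4-20*c-45*q,80.1-20*q+45*c,96]);print(n,(proj(p,w)-[x0,y0])*4)
I[1]=cv2.copyMakeBorder(I[1],0,100,0,0,0);cv2.imwrite("pics/f.png",np.hstack(I));print(r.state()["ee_pos"],r.state()["ft_force"])
```

```text
top [223.71372307 268.70765152]
side [162.6106919  127.54871232]
[ 489.26123607 -147.18516091  176.935791  ] [0.1943201  0.27501833 0.04827429]
```

View pics/f.png

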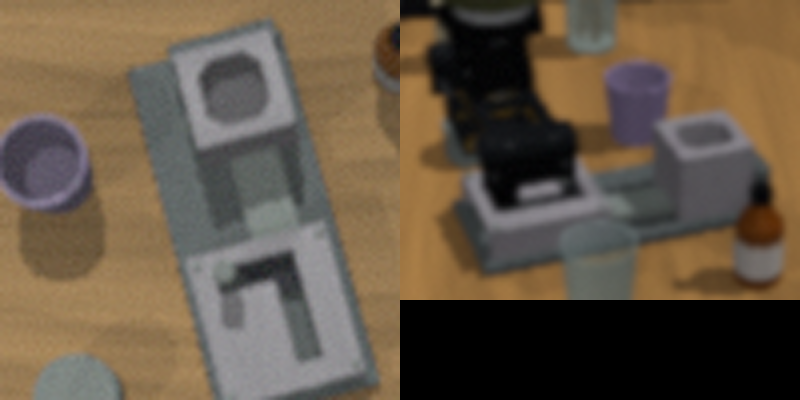

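Left (top view): the pin top at (224,270) lies on the predicted locked point (224,269), at the closed end of the short leg. The mould is closed and the cup, tin, amber bottle and beaker are undisturbed.

```bash
python3 -c "
from workcell import r
print(r.sign_off())"
```

```text
the job is handed in; nothing more can be done
None
```

The mould is closed and locked: I pushed the pin to its stop in the long leg, then to the end of the short leg. The final top view shows it there, with the nearby things undisturbed, and the job is handed in.

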